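# Show which nail is left to drive, and the hammer for it

### The arm

A 6-joint arm with a two-finger parallel gripper is mounted at the origin on the work surface. World frame = base frame: x ahead of the robot, y to its left, z up, the work surface at z = 0. Lengths are in m, angles in rad, forces in N, time in s.
With the tool pointing down it reaches from about 0.375 to 0.9 m from the base axis. Payload 3.1 kg.
Tool frame: the origin (TCP) lies between the finger pads, 19 mm behind the fingertips; this is the grasp point; z points along the fingers, y is the line along which they close (so a half turn about z gives the same grasp; the last joint's range is limited). The gripper opens to 85 mm and grips with 20 to 120 N. Pads are 22 mm wide; open, the fingers measure 114 mm over their backs; the gripper's body (76 mm by 85 mm) begins 54 mm behind the grasp point. The pads swing forward as they close: fully open they stand 13 mm farther back than shut.
Start: joints at [-1.522, 0.527, 1.433, -0, 1.181, -0.178], TCP at [0.141, -0.609, 0.25] pointing down, gripper open.
Joint ranges: [-3.08, 3.08], [-0.75, 2.2], [0.22, 2.44], [-1.43, 4.57], [0, 2.65], [-2.85, 2.85]. Speed limits (rad/s): [2.79, 2.79, 3.14, 3.14, 3.14, 3.14].

### API

Orientations are given as a unit quaternion [x, y, z, w].
In Python, from station import manip gives the robot as it stands.
- The arm moves only by the tool step_arm, never from a script. Its argument "targets" is text: rows parted by semicolons, each of 4 numbers parted by spaces: the shift along the tool's x, y, z in mm, then the turn about the tool's z in degrees. A call has 1 to 12 rows; each row is the pose to reach, as a shift and turn from the pose commanded when the call began, along the tool's axes at that moment; what a row does not reach only later rows make up. A row lasts 1/10 s, in which the tool goes at most 50 mm and 8.59 degrees, less where a joint would pass 70% of its speed; a pose out of reach is approached as far as the arm can. A call with a gripper value outside its range is refused whole. "gripper" is the closure, from 0 (fully open) to 1 (shut), set as the call begins (left out, the last holds). The fingers move at their own pace and stop on an object; "squeeze" is the grip in N (left out, the last holds). Time passes only in rows, so rows that repeat a pose let the fingers close. It gives the time, the measured TCP pose, the force, the opening and the grip force at its end, in the units of the state.
- manip.sense(): the state, without advancing time (a new reading comes with each control period).
- manip.snapshot(name): name is "scene" or "top"; returns the picture (420x560x3 uint8, red, green, blue); there is no depth.
- manip.get_calibration(name): a dict with "fov_y" (degrees; the focal length in pixels is half the picture's height over the tangent of half this angle, whatever the lens; pixels are square), "cx", "cy" (the principal point, pixels), "extrinsics" (4x4, takes a point from camera to world coordinates). Camera axes: x right, y down, z forward; pixel columns grow to the right and rows downward; lengths in m; the calibration is good to about 2 mm. A picture is of the moment at which its call begins. get_calibration takes no time and is no camera call.
- manip.sign_off(): hands the job in; it is judged then, once.
Trained networks look in the newest picture that a camera, given by its name, has taken for a name from the list of things; names that differ only in an ending like _2 or _b are one class to them, and where a whole thing is asked for, a point or a joint stands for the part that bears it (a point fixed in the world has none). Each returns a list of dicts, best first, with "p" (0 to 1); they miss things now and then, are a little off and sometimes report something else, mostly with a low value. They report only what shows in the picture. A call takes as long as a camera call.
- manip.recognise(camera, query): "position" ([column, row] in pixels, amid what is visible of it).
- manip.masks_of(camera, query): "pixels" (420x560 bool, what is visible of it) and "position" ([column, row] in pixels, amid what is visible of it).
- manip.mark_of(camera, query): "position" ([column, row] in pixels: a listed point, or the origin of a listed thing).
The state is a dict: "t": time; "q": joint angles; "qd": joint speeds; "tau": joint torques, N m; "tcp_pos": TCP position; "tool_rot": TCP orientation; "force": force on the tool from outside, world axes, zero at the start; "ft_torque": the same for the moment, N m; "finger_gap": opening from 0.0 (shut) to 1.0 (fully open); "gripper_force": force on a finger pad.
Only numpy, scipy, OpenCV 4.12 (cv2) and the standard library are available. Lean on these libraries where they do the work, as an engineer would, in place of code of your own. Each camera call takes 0.05 s, during which the arm holds its last target. There are 200 camera calls.

### The job

Show a workmate what is left to do on the timber: with the fingertips, point at the one nail that still stands well proud of the other four, coming down from straight above and hovering just above its head for two seconds, then go straight up again. Then point in the same way, for two seconds, at the middle of the claw hammer's head (not the mallet or the club hammer), and finish with the hand raised about 20 cm above the bench. Only point: touch and move nothing, and do not hover over any other nail, the mallet's head or the club hammer's head.

Things in the scene. Friction and masses are not known exactly. Their poses are not given: they have to be found in the camera images.
- nail1_top (a point): Top centre of the head of nail 1, one of five upright steel nails (round head 18 mm across and 3 mm thick, shank 7 mm) standing in a row 60 mm apart along the top of the timber, in any order. Four stand 10 to 14 mm out of the wood, one stands 44 to 52 mm out: compare heights. z up. Fixed.
- nail2_top (a point): Top centre of the head of nail 2, one of five upright steel nails (round head 18 mm across and 3 mm thick, shank 7 mm) standing in a row 60 mm apart along the top of the timber, in any order. Four stand 10 to 14 mm out of the wood, one stands 44 to 52 mm out: compare heights. z up. Fixed.
- nail3_top (a point): Top centre of the head of nail 3, one of five upright steel nails (round head 18 mm across and 3 mm thick, shank 7 mm) standing in a row 60 mm apart along the top of the timber, in any order. Four stand 10 to 14 mm out of the wood, one stands 44 to 52 mm out: compare heights. z up. Fixed.
- nail4_top (a point): Top centre of the head of nail 4, one of five upright steel nails (round head 18 mm across and 3 mm thick, shank 7 mm) standing in a row 60 mm apart along the top of the timber, in any order. Four stand 10 to 14 mm out of the wood, one stands 44 to 52 mm out: compare heights. z up. Fixed.
- nail5_top (a point): Top centre of the head of nail 5, one of five upright steel nails (round head 18 mm across and 3 mm thick, shank 7 mm) standing in a row 60 mm apart along the top of the timber, in any order. Four stand 10 to 14 mm out of the wood, one stands 44 to 52 mm out: compare heights. z up. Fixed.
- timber: Light timber 70 x 460 mm, 45 mm high, fixed on the bench, lying roughly across in front of the robot, with a dark 16 mm steel stop at each end (30 mm high). Origin: centre of its underside; y along it. The tape measure stands on it near one end (the -y end).
- claw_hammer_head (a point): Centre of the upper side of the claw hammer's head, 29 mm above the bench. The hammer lies flat: steel head with a round striking face on its +y side (to 60 mm) and a curved, split claw on its -y side (to 90 mm); the middle block is 28 x 36 mm; wooden handle 285 mm to +x, away from the robot. z up.
- club_hammer_head (a point): Centre of the upper side of the club hammer's head, a plain steel block 42 x 95 mm, 42 mm high, lying flat, wooden handle 250 mm to +x. Not to be pointed at.
- mallet_head (a point): Centre of the upper side of the mallet's head, a wooden block 65 x 120 mm, 60 mm high, lying flat, wooden handle 275 mm to +x. Not to be pointed at.
- claw_hammer: The claw hammer (0.6 kg, loose). Origin: underside of the middle of its head.
- club_hammer: The club hammer (loose). Origin: underside of its head's centre.
- mallet: The mallet (loose). Origin: underside of its head's centre.
- tape_measure: Grey tape measure 50 x 40 mm, 50 mm high, standing on the timber beyond its -y end nail. Origin: centre of its underside.
- spray_can: Upright spray can, 60 mm across, 170 mm high, at the left. Origin: centre of its underside.
- glue_bottle: Upright bottle, 60 mm across, 160 mm high, at the right. Origin: centre of its underside.
- nail_tin: Open metal tin, 80 mm across, 60 mm high, at the right. Origin: centre of its underside.
- screwdriver: Screwdriver lying on the bench at the left. Origin: underside, near its middle.
- offcut: Wood offcut 70 x 32 mm, 20 mm high, between the hammers' handles. Origin: centre of its underside.

How it is judged:
On the way, in this order (a step that is already met when the one before it is completed fails the run):
1. the tool point (TCP) dwells 1.5 s within 15 mm sideways of the proud nail's head and 5 to 55 mm above it (horizontal distance between the grasp point and nail3_top below 0.015 m and z of the grasp point in the frame of nail3_top between 0.005 and 0.055 m), for 1.5 s.
2. the tool point (TCP) then dwells 1.5 s within 20 mm sideways of the centre of the claw hammer's head and 5 to 60 mm above it (horizontal distance between the grasp point and claw_hammer_head below 0.02 m and z of the grasp point in the frame of claw_hammer_head between 0.005 and 0.06 m), for 1.5 s.
At the end, for the whole second after the job is handed in: The tool point is more than 14 cm above the bench, and the three hammers and all loose things lie at rest within 6 mm of where they started (height (world z) of the grasp point above 0.14 m and distance of each of claw_hammer, club_hammer, mallet, tape_measure, spray_can, glue_bottle, nail_tin, screwdriver, offcut from where it was at the start of the episode below 0.006 m and linear speed of claw_hammer below 0.01 m/s); the robot touches nothing.
It fails at once if the robot touches something (more than 0.5 N) (contact force between any of the fingers, the arm and anything else above 0.5 N).
It fails at once if the tool point comes within 12 mm sideways of one of the four other nails, less than 85 mm above its head ((horizontal distance between the grasp point and nail1_top below 0.012 m and z of the grasp point in the frame of nail1_top below 0.085 m) or (horizontal distance between the grasp point and nail2_top below 0.012 m and z of the grasp point in the frame of nail2_top below 0.085 m) or (horizontal distance between the grasp point and nail4_top below 0.012 m and z of the grasp point in the frame of nail4_top below 0.085 m) or (horizontal distance between the grasp point and nail5_top below 0.012 m and z of the grasp point in the frame of nail5_top below 0.085 m)).
It fails at once if the tool point comes within 25 mm sideways of the mallet's or club hammer's head centre, less than 60 mm above it ((horizontal distance between the grasp point and mallet_head below 0.025 m and z of the grasp point in the frame of mallet_head below 0.06 m) or (horizontal distance between the grasp point and club_hammer_head below 0.025 m and z of the grasp point in the frame of club_hammer_head below 0.06 m)).
It fails at once if a hammer or other loose thing is moved or lifted (6 mm) (distance of any of claw_hammer, club_hammer, mallet, tape_measure, spray_can, glue_bottle, nail_tin, screwdriver, offcut from where it was at the start of the episode above 0.006 m).
It also fails if it takes over 38 s, if anything falls off the work surface, if the arm or the gripper's body presses on something with over 40 N, if the wrist force passes 120 N, or if a joint passes its speed limit or range.

## Working session

There is one attempt and no reset: what is moved stays moved. The work goes in short steps, Python scripts to look and compute and a tool call to move; the robot and the scene stay as the last step left them, time stands still between calls to the robot, and variables do not carry over. Pictures are saved under pics/ and viewed, at most 10 in all, crops included, and the job is handed in when it is done.

Besides the shell and the picture viewer there is one more tool, called after "Emit:" as a command line: name --argument value ..., lists and objects as JSON in quotes. step_arm: Moves the arm, as the interface text tells. Its arguments: {"type":"object","properties":{"targets":{"type":"string"},"gripper":{"type":"number"},"squeeze":{"type":"number"}},"required":["targets"]}

```bash
mkdir -p pics; python3 - <<'E'
from station import manip
import cv2,numpy as np
s=manip.sense();print(s['t'],s['tcp_pos'],s['tool_rot'],s['finger_gap'])
for n in('top','scene'):
    im=manip.snapshot(n);cv2.imwrite(f'pics/{n}0.png',im[:,:,::-1])
    c=manip.get_calibration(n);print(n,c['fov_y'],c['cx'],c['cy'],np.round(c['extrinsics'],4).tolist())
    for q in ['nail1_top','claw_hammer_head','club_hammer_head','mallet_head','timber']:
        print(q,[(np.round(d['position'],1).tolist(),round(d['p'],2)) for d in manip.mark_of(n,q)])
E
```

```text
0.0 [ 0.14051996 -0.60829815  0.24902625] [ 9.93578332e-01  1.13140988e-01  6.60905098e-05 -1.09983646e-03] 1.0001087840643599
top 42.80159299367272 280.9934384196403 204.0942400098982 [[0.0003, -0.9871, 0.1601, 0.3751], [-0.9999, 0.0024, 0.0166, -0.0056], [-0.0168, -0.1601, -0.987, 1.4566], [0.0, 0.0, 0.0, 1.0]]
nail1_top [([280.0, 247.0], 0.58)]
claw_hammer_head [([366.1, 192.0], 0.86)]
club_hammer_head [([211.1, 195.6], 0.79)]
mallet_head [([285.8, 193.7], 0.75), ([308.4, 243.7], 0.44), ([284.3, 193.6], 0.31)]
timber [([262.1, 252.5], 0.63)]
scene 48.506889876895286 278.0016995432913 205.38013319441674 [[-0.2907, 0.587, -0.7556, 1.4987], [0.9568, 0.1776, -0.2301, 0.2745], [-0.0009, -0.7898, -0.6133, 0.847], [0.0, 0.0, 0.0, 1.0]]
nail1_top [([293.1, 202.5], 0.45)]
claw_hammer_head [([199.2, 228.1], 0.86), ([278.1, 249.6], 0.73)]
club_hammer_head [([348.3, 250.0], 0.75)]
mallet_head [([279.1, 250.1], 0.17)]
timber [([312.5, 214.7], 0.69), ([300.1, 295.6], 0.36)]
```

```bash
python3 - <<'E'
import cv2
a=cv2.imread('pics/top0.png');b=cv2.imread('pics/scene0.png')
cv2.imwrite('pics/t1.png',cv2.resize(a[130:310,140:410],None,fx=2.9,fy=2.9,interpolation=2))
cv2.imwrite('pics/s1.png',cv2.resize(b[130:310,160:430],None,fx=2.9,fy=2.9,interpolation=2))
E
```

```text
(no output)
```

View pics/t1.png

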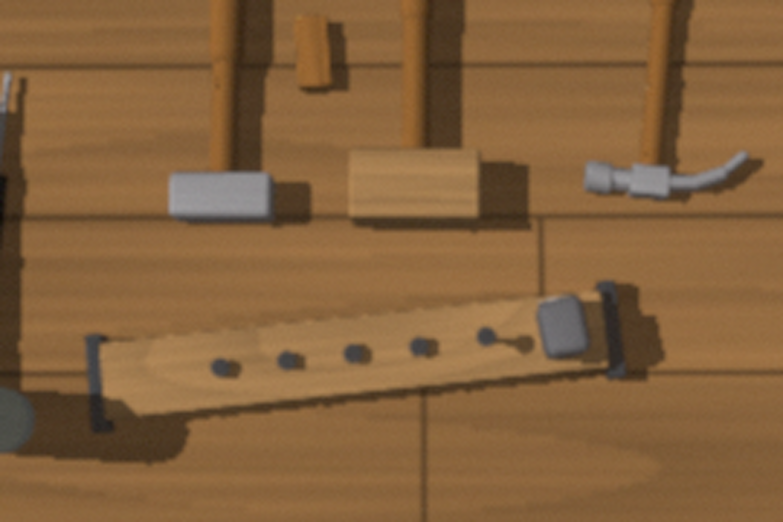

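View pics/s1.png

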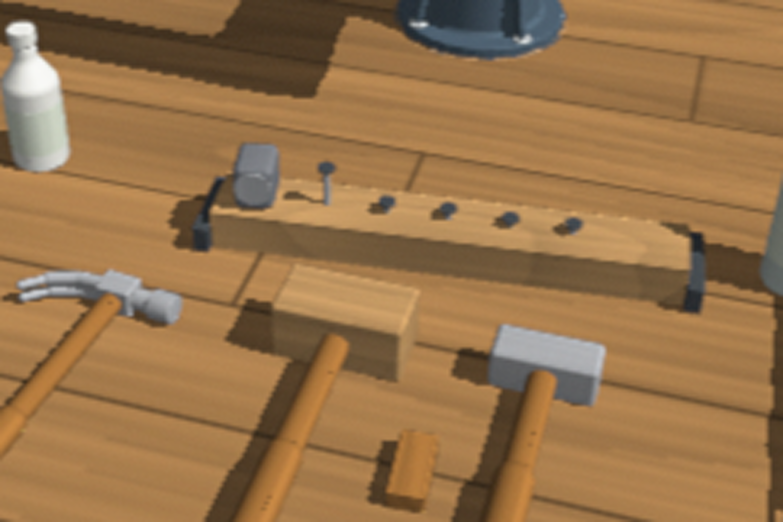

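View pics/scene0.png

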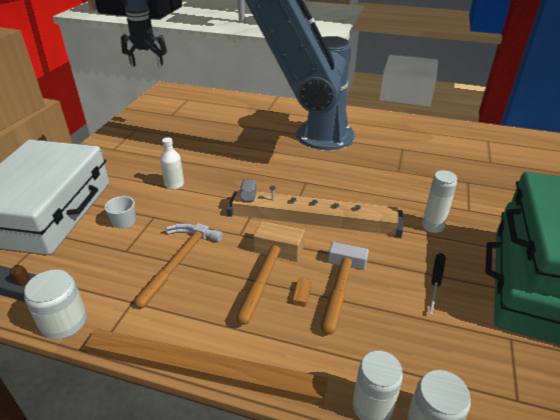

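The tall nail is the one beside the tape measure: top picture about (307.6, 246), scene about (272.4, 188). The claw hammer head is at top (365, 192), scene (200, 228). The mallet (top ≈ (283, 193)) and the club hammer (≈ (216, 197)) lie to its left.

```bash
python3 - <<'E'
from station import manip
import numpy as np
from scipy.spatial.transform import Rotation as R
def ray(n,u,v):
    c=manip.get_calibration(n);f=210/np.tan(np.radians(c['fov_y']/2));E=np.array(c['extrinsics'])
    d=E[:3,:3]@[(u-c['cx'])/f,(v-c['cy'])/f,1];return E[:3,3],d/np.linalg.norm(d)
def tri(a,b):
    A=0;B=0
    for o,d in(a,b):
        M=np.eye(3)-np.outer(d,d);A=A+M;B=B+M@o
    return np.linalg.solve(A,B)
def atz(r,z): return r[0]+r[1]*(z-r[0][2])/r[1][2]
pt=lambda x,y:(140+(x+.5)/2.9-.5,130+(y+.5)/2.9-.5)
ps=lambda x,y:(160+(x+.5)/2.9-.5,130+(y+.5)/2.9-.5)
s=manip.sense();Rt=R.from_quat(s['tool_rot'])
nt,ns=ray('top',*pt(486,336)),ray('scene',*ps(326,168))
print('nail tri',tri(nt,ns),'at z .093',atz(nt,.093),atz(ns,.093))
ht,hs=ray('top',*pt(650,180)),ray('scene',*ps(118,283))
print('ham tri',tri(ht,hs),atz(ht,.029),atz(hs,.029),'mark',atz(ray('top',366.1,192),.029),atz(ray('scene',199.2,228.1),.029))
for x,y in[(421,346),(355,352),(289,359),(221,367)]:print('nail',atz(ray('top',*pt(x,y)),.057))
print('tape',atz(ray('top',*pt(562,325)),.095),'mallet',atz(ray('top',*pt(414,183)),.06))
for n,u in(('nail',tri(nt,ns)),('ham',tri(ht,hs))):
    print(n,'tool shift mm',Rt.inv().apply(u-s['tcp_pos'])*1000)
print(Rt.as_matrix().round(4), s['t'])
E
```

```text
nail tri [ 0.48977609 -0.04980899  0.08705198] at z .093 [ 0.48923869 -0.04947892  0.093     ] [ 0.49770149 -0.04741123  0.093     ]
ham tri [ 0.64060761 -0.20620883  0.02598743] [ 0.63987829 -0.20534981  0.029     ] [ 0.64381825 -0.20491995  0.029     ] mark [ 0.6391506 -0.2115037  0.029    ] [ 0.64792534 -0.20646447  0.029     ]
nail [0.48330861 0.0079051  0.057     ]
nail [0.47796646 0.06733152 0.057     ]
nail [0.47172455 0.12675781 0.057     ]
nail [0.46458613 0.18796995 0.057     ]
tape [ 0.49864492 -0.11604378  0.095     ] mallet [0.63193924 0.0141517  0.06      ]
nail tool shift mm [ 466.00346255 -466.33485045  162.95071505]
ham tool shift mm [ 577.8090437  -280.02871269  224.02009127]
[[ 0.9744  0.2248 -0.    ]
 [ 0.2248 -0.9744 -0.    ]
 [-0.      0.     -1.    ]] 0.6
```

Emit:
step_arm --targets "8 -8 0 0;24 -24 0 0;50 -50 0 0;78 -78 0 0;106 -106 0 0;134 -134 0 0;162 -162 0 0;190 -190 0 0;218 -218 0 0;240 -240 0 0;254 -254 0 0;260 -260 0 0" --gripper 1

```text
t: 1.8
tcp_pos: [0.3359, -0.2945, 0.2502]
tool_rot: [0.993, 0.115, -0.0, -0.0]
force: [-0.2, -0.7, 0.0]
finger_gap: 0.003
gripper_force: 0.0
```

Emit:
step_arm --targets "8 -8 0 0;24 -24 0 0;50 -50 0 0;78 -78 0 0;106 -106 0 0;134 -134 0 0;162 -162 0 0;184 -184 0 0;198 -198 0 0;206 -206 0 0;206 -206 0 0;206 -206 0 0"

```text
t: 3.0
tcp_pos: [0.4895, -0.0508, 0.2499]
tool_rot: [0.994, 0.113, -0.0, 0.0]
force: [0.6, -0.2, -0.0]
finger_gap: -0.001
gripper_force: 0.0
```

```bash
python3 - <<'E'
from station import manip
import numpy as np,cv2
from scipy.spatial.transform import Rotation as R
s=manip.sense();Rt=R.from_quat(s['tool_rot']);print(s['t'],s['tcp_pos'],s['finger_gap'],s['force'])
print(Rt.inv().apply(np.array([.490,-.050,.090])-s['tcp_pos'])*1000)
im=manip.snapshot('scene');cv2.imwrite('pics/s2.png',cv2.resize(im[60:280,160:430,::-1],None,fx=2.7,fy=2.7))
E
```

```text
3.0 [ 0.48951506 -0.05076354  0.24988263] -0.0009809174628843144 [ 0.57801124 -0.18735439 -0.04023226]
[  0.75630753  -0.67272969 159.8819806 ]
```

View pics/s2.png

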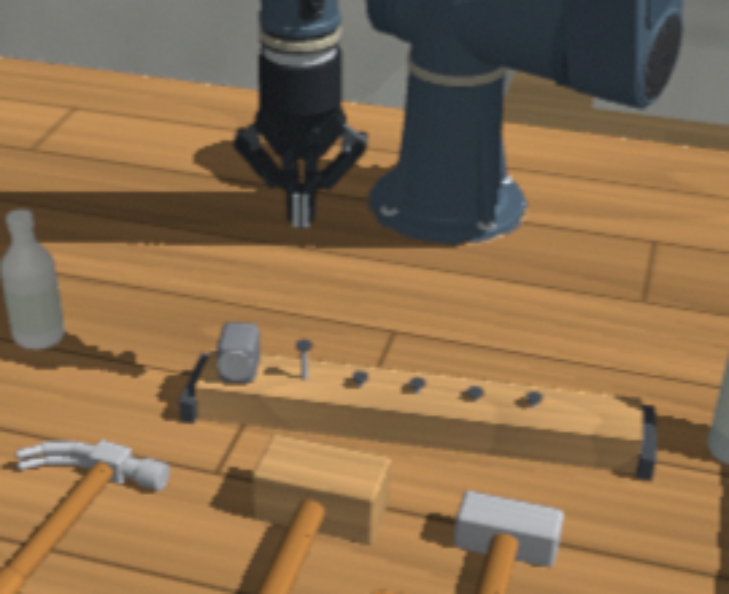

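The closed fingertips (about (300, 225) in the crop) stand straight above the proud nail (304, 346), and everything is undisturbed. I'm lowering to a TCP height of about 0.128 m.

Emit:
step_arm --targets "0 0 6 0;0 0 18 0;0 0 34 0;0 0 52 0;0 0 70 0;0 0 86 0;0 0 100 0;0 0 110 0;0 0 116 0;0 0 120 0;0 0 122 0;0 0 122 0"

```text
t: 4.25
tcp_pos: [0.49, -0.0502, 0.1281]
tool_rot: [0.994, 0.113, 0.0, 0.0]
force: [-0.4, 0.1, 0.5]
finger_gap: -0.002
gripper_force: 0.0
```

```bash
python3 - <<'E'
from station import manip
import cv2
print(manip.sense()['tcp_pos'])
im=manip.snapshot('scene');cv2.imwrite('pics/s3.png',cv2.resize(im[130:240,200:330,::-1],None,fx=5,fy=5))
E
```

```text
[ 0.48998429 -0.0502052   0.12814224]
```

View pics/s3.png

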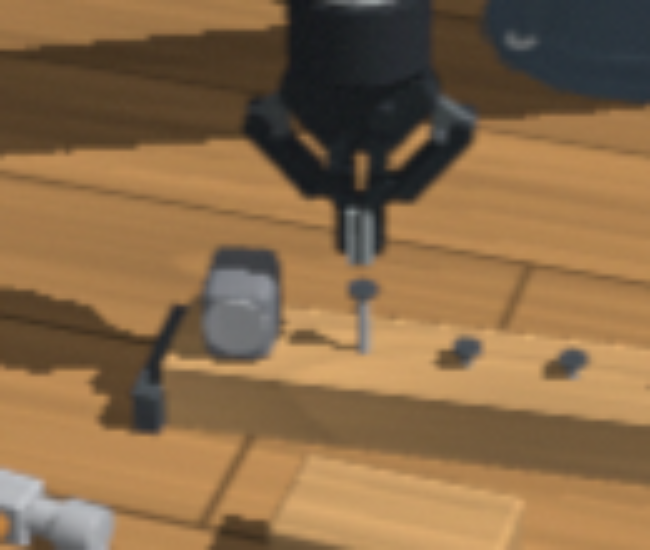

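The fingertips (360, 262 in the crop) hover just above the proud nail's head (363, 290), centred on it. I'll hold two seconds, then rise and go above the claw hammer.

Emit:
step_arm --targets "0 0 0 0;0 0 0 0;0 0 0 0;0 0 0 0;0 0 0 0;0 0 0 0;0 0 0 0;0 0 0 0;0 0 0 0;0 0 0 0;0 0 0 0;0 0 0 0"

```text
t: 5.5
tcp_pos: [0.4899, -0.0501, 0.128]
tool_rot: [0.994, 0.113, 0.0, -0.0]
force: [0.2, 0.1, 0.4]
finger_gap: -0.001
gripper_force: 0.0
```

Emit:
step_arm --targets "0 0 0 0;0 0 0 0;0 0 0 0;0 0 0 0;0 0 0 0;0 0 0 0;0 0 0 0;0 0 0 0;0 0 0 0;0 0 0 0;0 0 0 0;0 0 0 0"

```text
t: 6.7
tcp_pos: [0.4899, -0.0501, 0.128]
tool_rot: [0.994, 0.113, -0.0, -0.0]
force: [0.1, -0.5, -0.0]
finger_gap: 0.001
gripper_force: 0.0
```

Emit:
step_arm --targets "0 0 -6 0;0 0 -18 0;0 0 -34 0;0 0 -52 0;0 0 -70 0;0 0 -86 0;0 0 -100 0;0 0 -110 0;0 0 -116 0;0 0 -120 0;0 0 -122 0;0 0 -122 0"

```text
t: 7.9
tcp_pos: [0.4897, -0.0501, 0.2498]
tool_rot: [0.994, 0.113, -0.0, -0.0]
force: [0.0, -0.1, -0.4]
finger_gap: -0.002
gripper_force: 0.0
```

Emit:
step_arm --targets "3 5 0 0;11 18 0 0;24 40 0 0;39 65 0 0;54 90 0 0;69 115 0 0;84 140 0 0;97 162 0 0;106 178 0 0;111 186 0 0;112 187 0 0;112 187 0 0"

```text
t: 9.1
tcp_pos: [0.6407, -0.207, 0.2495]
tool_rot: [0.994, 0.113, -0.001, -0.0]
force: [-0.3, 0.3, -0.2]
finger_gap: -0.0
gripper_force: 0.0
```

```bash
python3 - <<'E'
from station import manip
import cv2
print(manip.sense()['t'],manip.sense()['tcp_pos'])
im=manip.snapshot('scene');cv2.imwrite('pics/s4.png',cv2.resize(im[100:260,110:320,::-1],None,fx=3.5,fy=3.5))
E
```

```text
9.1 [ 0.6407154  -0.2069858   0.24945305]
```

View pics/s4.png

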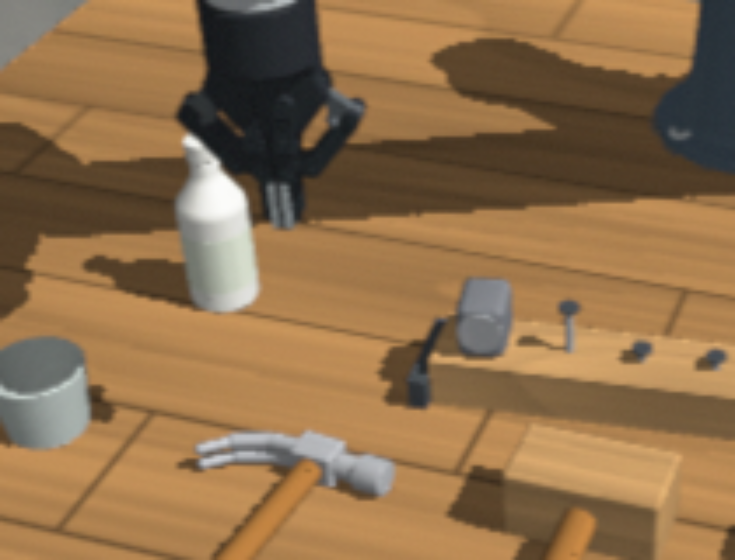

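The fingertips (283, 225 in the crop) line up above the claw hammer's head (318, 450), allowing for the camera's slant. I'll check the clearance to the bottle and the tin before going down.

```bash
python3 - <<'E'
from station import manip
import numpy as np
def at(n,u,v,z):
    c=manip.get_calibration(n);f=210/np.tan(np.radians(c['fov_y']/2));E=np.array(c['extrinsics'])
    d=E[:3,:3]@[(u-c['cx'])/f,(v-c['cy'])/f,1];o=E[:3,3];return o+d*(z-o[2])/d[2]
print('bottle',at('scene',173,185,0),'tin',at('scene',122,224,0))
c=manip.get_calibration('scene');f=210/np.tan(np.radians(c['fov_y']/2));E=np.linalg.inv(c['extrinsics'])
for p in([.641,-.207,.2305],[.641,-.207,.029]):
    q=E[:3,:3]@p+E[:3,3];print(q[0]/q[2]*f+c['cx'],q[1]/q[2]*f+c['cy'])
E
```

```text
bottle [ 0.45094541 -0.38918903  0.        ] tin [ 0.66454019 -0.43927865  0.        ]
191.54922816210646 163.5100524357987
200.0896508862936 226.4649727069749
```

The bottle and tin are more than 20 cm away, and the fingertip projection matches.

Emit:
step_arm --targets "0 0 8 0;0 0 24 0;0 0 46 0;0 0 70 0;0 0 94 0;0 0 118 0;0 0 140 0;0 0 158 0;0 0 170 0;0 0 178 0;0 0 183 0;0 0 184 0"

```text
t: 10.35
tcp_pos: [0.6411, -0.207, 0.0659]
tool_rot: [0.994, 0.113, 0.0, 0.0]
force: [0.5, 0.7, -0.2]
finger_gap: -0.002
gripper_force: 0.0
```

Emit:
step_arm --targets "0 0 0 0;0 0 0 0;0 0 0 0;0 0 0 0;0 0 0 0;0 0 0 0;0 0 0 0;0 0 0 0;0 0 0 0;0 0 0 0;0 0 0 0;0 0 0 0"

```text
t: 11.55
tcp_pos: [0.641, -0.2071, 0.066]
tool_rot: [0.994, 0.113, -0.0, -0.0]
force: [1.0, 0.3, -0.3]
finger_gap: 0.005
gripper_force: 0.0
```

```bash
python3 - <<'E'
from station import manip
import cv2
print(manip.sense()['tcp_pos'])
im=manip.snapshot('scene');cv2.imwrite('pics/s5.png',cv2.resize(im[150:260,140:270,::-1],None,fx=5,fy=5))
E
```

```text
[ 0.64098216 -0.20713563  0.06598834]
```

View pics/s5.png

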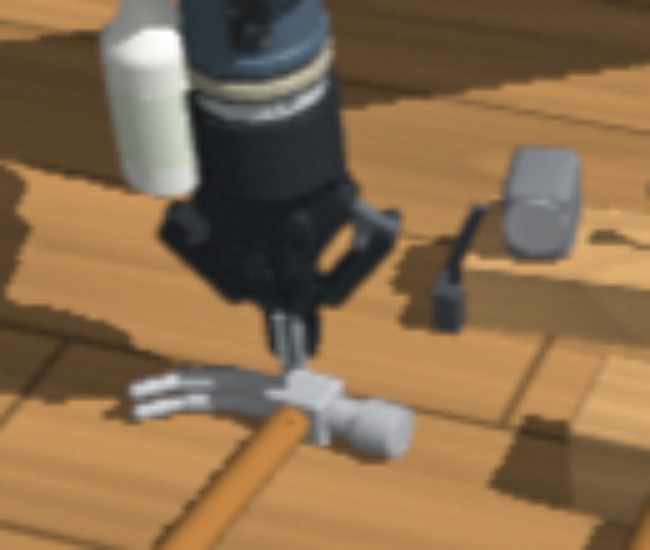

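The fingertips (293, 362 in the crop) hover over the middle block of the claw hammer's head (313, 390), within a few millimetres of centre. I'll finish the hold and rise.

Emit:
step_arm --targets "0 0 0 0;0 0 0 0;0 0 0 0;0 0 0 0;0 0 0 0;0 0 0 0;0 0 0 0;0 0 0 0;0 0 0 0;0 0 0 0;0 0 0 0;0 0 0 0"

```text
t: 12.8
tcp_pos: [0.641, -0.2072, 0.066]
tool_rot: [0.994, 0.113, -0.0, 0.0]
force: [-0.5, 0.1, -0.0]
finger_gap: -0.002
gripper_force: 0.0
```

Emit:
step_arm --targets "0 0 -6 0;0 0 -18 0;0 0 -36 0;0 0 -56 0;0 0 -76 0;0 0 -96 0;0 0 -112 0;0 0 -124 0;0 0 -132 0;0 0 -135 0;0 0 -135 0;0 0 -135 0"

```text
t: 14.0
tcp_pos: [0.6405, -0.2069, 0.2001]
tool_rot: [0.994, 0.113, -0.001, -0.0]
force: [-0.5, -1.6, -0.2]
finger_gap: 0.001
gripper_force: 0.0
```

```bash
python3 - <<'E'
from station import manip
print(manip.sense()['tcp_pos'],manip.sense()['t']);print(manip.sign_off())
E
```

```text
[ 0.64054198 -0.20691772  0.20014894] 14.0
the job is handed in; nothing more can be done
None
```

I pointed at the proud nail and then at the middle of the claw hammer's head, each for over two seconds with no sign of contact, finished with the hand at 0.20 m after 14.0 s, and handed the job in; no verdict was returned.

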